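Push the offcut home and snap the toggle clamp shut on it

ROBOT

A 6-joint arm with a two-finger parallel gripper is mounted at the origin on a cart in front of the work surface, level with it; the furniture and walls round the work are solid. World frame = base frame: x ahead of the robot, y to its left, z up, the work surface at z = 0. Lengths are in m, angles in rad, forces in N, time in s.
With the tool pointing down it reaches from about 0.4 to 0.825 m from the base axis. Payload 7 kg.
Tool frame: the origin (TCP) lies between the finger pads; the fingertips stand 25 mm ahead of it and the grasp point (between the pads) lies 6 mm ahead of it (arm.tip_extent is the z of the fingertips in the tool frame, in m); z points along the fingers, x is the direction in which the jaws open and shut, and the axes are right-handed (so a half turn about z gives the same grasp; the last joint's range is limited). The gripper opens to 88 mm and grips with 3 to 60 N. Pads are 19 mm wide; open, the fingers measure 130 mm over their backs; the gripper's body (78 mm by 193 mm) begins 47 mm behind the grasp point.
Start: joints at [-0.985, 0.359, 0.012, 0, -1.224, -0.288], TCP at [0.198, -0.645, 0.252] pointing down, gripper open.
Joint ranges: [-3.07, 3.07], [-1.43, 2.12], [-1.02, 1.25], [-3.03, 1.67], [-3.05, -0], [-3.03, 3.03]. Speed limits (rad/s): [2.39, 2.39, 3.01, 3.14, 3.14, 3.14].

INTERFACE

Orientations are given as [roll, pitch, yaw] about the fixed x, y, z axes, in that order (R = Rz(yaw) Ry(pitch) Rx(roll)).
In Python, from station import monitor, grab_frame, job_done, arm gives the robot as it stands.
- The arm moves only by the shell command python3 -m jog 'ROWS' [FORCE]. ROWS is JSON, a list that holds one entry, the list of rows, each a list of 7 numbers: the shift along the world's x, y, z in m, then the turn, a rotation vector about the world's x, y, z in rad, then the opening, from 0 (shut) to 1 (fully open). In form: [[[dx, dy, dz, ax, ay, az, claw], ...]]. A call has 1 to 20 rows; each row shifts and turns the commanded pose from where the row before left it; what a row does not reach is not made up. A row lasts 1/8 s, in which the tool goes at most 62.5 mm and 10.7 degrees, less where a joint would pass 70% of its speed; a pose out of reach is approached as far as the arm can. A call is refused whole if a number of a shift passes 0.0625 or a number of a turn 0.188, either way. A call with a gripper value outside its range is refused whole. The fingers move at their own pace and stop on an object; FORCE is the grip in N (left out, the last holds). Time passes only in rows, so rows that do not move let the fingers close. It gives the time, the measured TCP pose, the force and the opening at its end, in the units of the state.
- monitor.get_state(): the state, without advancing time (a new reading comes with each control period).
- grab_frame(name): name is "scene" or "top"; returns a dict with "pixels" (420x560x3 uint8, red, green, blue), "K" (3x3 intrinsics, pixels), "k1" (the pictures are not rectified: a ray, as slopes to the right and down, at radius r is drawn at 1 + k1 r^2 times it, then the intrinsics apply), "view" (4x4, takes a point from world to camera coordinates). Camera axes: x right, y down, z forward; pixel columns grow to the right and rows downward; lengths in m; the calibration is good to about 2 mm. A picture is of the moment at which its call begins. There is no depth.
- job_done(): hands the job in, once; it reports no verdict.
The state is a dict: "t": time; "q": joint angles; "qd": joint speeds; "joint_efforts": joint torques, N m; "eef_pos": TCP position; "ee_rot": TCP orientation; "force": force on the tool from outside, world axes, zero at the start; "moment": the same for the moment, N m; "width": finger opening in m.
Only numpy, scipy, OpenCV 4.12 (cv2) and the standard library are available. Lean on these libraries where they do the work, as an engineer would, in place of code of your own. Each camera call takes 0.05 s, during which the arm holds its last target.

TASK

Push the wood offcut along its channel on the jig, without lifting it, until its end sits fully home against the end stop. Then push the toggle clamp's lever over past its centre so that it snaps into its other position and the clamp's rubber foot holds the offcut down. Leave the other things on the bench where they are, and finish clear of everything.

Things in the scene. Friction and masses are not known exactly. Their poses are not given: they have to be found in the camera images.
- jig: Plywood board 160 (x) x 280 (y) x 18 mm, fixed on the bench; origin: centre of underside, z up. A 47 mm wide channel runs along y at x = +30 mm between wooden strips, tops 32 mm above the bench. A wooden end stop (54 mm above the bench) closes its -y end, +y end open. A steel toggle clamp stands at x = -60 to -10, y = -85 mm (bracket top 75 mm above the bench).
- stop_face (a point): Middle of the end stop's inner face (jig x = 30, y = -120 mm), at the board's top, 18 mm above the bench; axes as the jig's, its +y pointing into the channel. The stop is 85 mm wide, 18 mm thick, 36 mm high.
- offcut: Loose softwood offcut 160 x 42 x 39 mm, 0.1 to 0.2 kg, lying in the channel, long axis (own x) along the jig's y, top 57 mm above the bench. Origin: centre of underside. Starts 45 to 90 mm short of the stop; pushed at its +y end it slides towards the jig's -y. When home its origin is 80 mm from the stop face.
- clamp_lever (a joint): Toggle lever, hinged about the jig's y at jig x = -38, y = -85 mm, 66 mm above the bench. 0 = open (start): leans 0.6 rad towards the jig's -x, arm raised; 0.6 = upright; 1.2 = closed: leans 0.6 rad towards +x, arm down. A spring snaps it to the nearer end (up to 0.5 N m: a level push at the tip takes 10 N at first, less near upright); it does not stay between.
- lever_tip (a point): Top end of the lever, 92 mm from its axis, on a round black sleeve 18 mm in diameter, 58 mm long, reaching down from here. Open: jig x = -90, y = -85 mm, 142 mm above the bench; upright: 158 mm. Push the sleeve towards the jig's +x; the room behind it (-x) is free.
- clamp_foot: Sprung rubber foot, 20 mm in diameter, on the clamp's arm; driven by the lever. Closed, it is in mid-channel 35 mm from the stop face and presses a home offcut with about 3 N; with no offcut there it drops to 54 mm above the bench and blocks the channel. Its origin is on the arm's hinge, 52 mm from the foot: jig x = -22, y = -85 mm, 75 mm above the bench when closed.
- hex_bolt: Bystander: hexagon bolt 66 x 18 x 16 mm lying on the jig board near its -x, +y corner. Origin: centre of its underside.
- torpedo_level: Bystander: small spirit level 230 x 27 x 40 mm standing on edge on the bench to the right of the jig, long axis roughly along the bench's x. Origin: centre of its underside.
- tape_measure: Bystander: tape measure 36 x 91 x 68 mm on the bench to the left of the jig. Origin: centre of its underside.
There are look-alikes about, which are no part of the job. There is more than one size of the offcut; the job needs the larger.

How it is judged:
On the way, in this order (a step that is already met when the one before it is completed fails the run):
1. the offcut is home against the end stop (gap under 3 mm) with the clamp still open (y of offcut in the frame of stop_face below 0.083 m and value of joint clamp_lever below 0.3 rad), for 0.1 s.
2. the lever has snapped over to its closed position (value of joint clamp_lever above 1.12 rad), for 0.2 s.
At the end, for the whole second after the job is handed in: The offcut lies flat in the channel, its end within 3 mm of the end stop, at rest; the lever is fully over (past 1.12 of 1.2 rad) and the rubber foot presses on the offcut with more than 1.5 N (y of offcut in the frame of stop_face between 0.075 and 0.083 m and z of offcut in the frame of stop_face below 0.004 m and angle between offcut's own z axis and vertical below 0.05 rad and angle between the x axis of offcut and the y axis of jig, either way round below 0.1 rad and value of joint clamp_lever above 1.12 rad and contact force between clamp_foot and offcut above 1.5 N and linear speed of offcut below 0.01 m/s); the robot touches nothing.
It fails at once if the offcut is lifted (more than 12 mm off the board) instead of pushed (z of offcut in the frame of stop_face above 0.012 m).
It fails at once if the hex bolt is moved more than 20 mm (distance of hex_bolt from where it was at the start of the episode above 0.02 m).
It fails at once if the level is moved more than 20 mm (distance of torpedo_level from where it was at the start of the episode above 0.02 m).
It fails at once if the tape measure is moved more than 20 mm (distance of tape_measure from where it was at the start of the episode above 0.02 m).
It also fails if it takes over 45 s, if anything falls off the work surface, if the arm or the gripper's body presses on something with over 40 N, if the wrist force passes 120 N, or if a joint passes its speed limit or range.

## Working session

There is one attempt and no reset: what is moved stays moved. The work goes in short steps, Python scripts to look and compute and a shell command to move; the robot and the scene stay as the last step left them, time stands still between calls to the robot, and variables do not carry over. Pictures are saved under pics/ and viewed, and the job is handed in when it is done.

```bash
ls; mkdir -p pics; python3 - <<'E'
from station import monitor, grab_frame, arm
import cv2
print(monitor.get_state())
for n in ("scene","top"):
    f=grab_frame(n); cv2.imwrite(f"pics/{n}0.png",f["pixels"][:,:,::-1]); print(f["K"],f["k1"],f["view"])
E
```

```text
pics
{'t': 0.0, 'q': array([-9.84923670e-01,  3.59373172e-01,  1.10453954e-02, -4.03334315e-04,
       -1.22409079e+00, -2.88107715e-01]), 'qd': array([ 1.38166668e-03, -1.86879668e-04,  7.00907596e-04,  9.52061384e-06,
       -3.95010924e-04, -6.52267215e-04]), 'joint_efforts': array([ 2.99754516e-03, -5.82716417e+01,  2.93052417e+01,  6.99702457e+00,
        6.89351640e-03, -1.69596965e-04]), 'eef_pos': array([ 0.19789489, -0.64485581,  0.25061608]), 'ee_rot': array([-3.14149519e+00, -1.66312425e-03,  1.86842383e+00]), 'force': array([ 0.02343521,  0.09210307, -0.04697241]), 'moment': array([ 0.01129164, -0.02258956,  0.01225986]), 'width': 0.08754003334258596}
[[450.40837311   0.         281.71496543]
 [  0.         450.40837311 210.69479976]
 [  0.           0.           1.        ]] -0.008142088224977731 [[ 0.6546146  -0.75593182 -0.00684182 -0.49759467]
 [-0.40267939 -0.34102026 -0.84944364  0.17653081]
 [ 0.63978827  0.55881327 -0.52763501  0.96134243]
 [ 0.          0.          0.          1.        ]]
[[512.4482987    0.         276.49791397]
 [  0.         512.4482987  206.31048639]
 [  0.           0.           1.        ]] -0.1832375238530351 [[-0.00321149 -0.99977827 -0.02081106 -0.23060081]
 [-0.98996128  0.00611926 -0.14120627  0.50627675]
 [ 0.14130231  0.02014867 -0.98976143  1.33145697]
 [ 0.          0.          0.          1.        ]]
```

View pics/scene0.png

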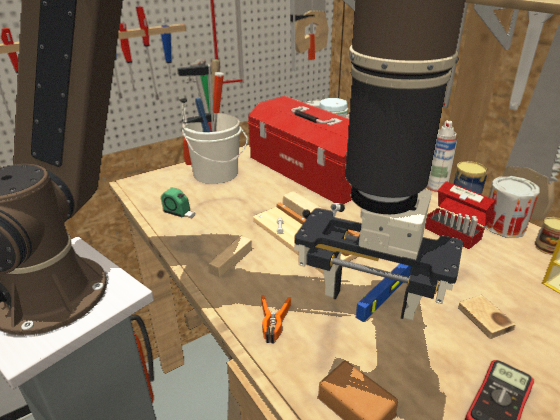

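View pics/top0.png

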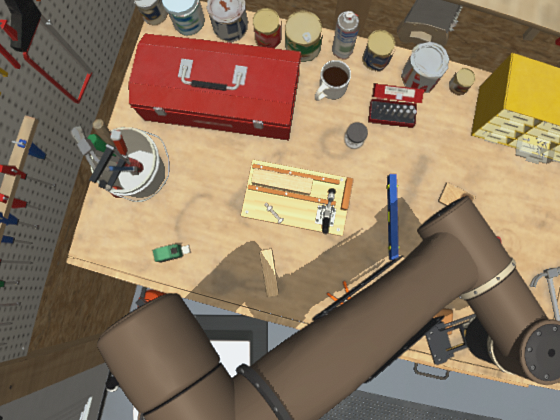

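```bash
python3 - <<'E'
import cv2
a=cv2.imread("pics/top0.png")[145:275,225:415]
cv2.imwrite("pics/crop0.png",cv2.resize(a,None,fx=4.2,fy=4.2,interpolation=cv2.INTER_CUBIC))
a=cv2.imread("pics/scene0.png")[180:290,200:400]
cv2.imwrite("pics/crop1.png",cv2.resize(a,None,fx=4,fy=4,interpolation=cv2.INTER_CUBIC))
E
```

```text
(no output)
```

View pics/crop0.png

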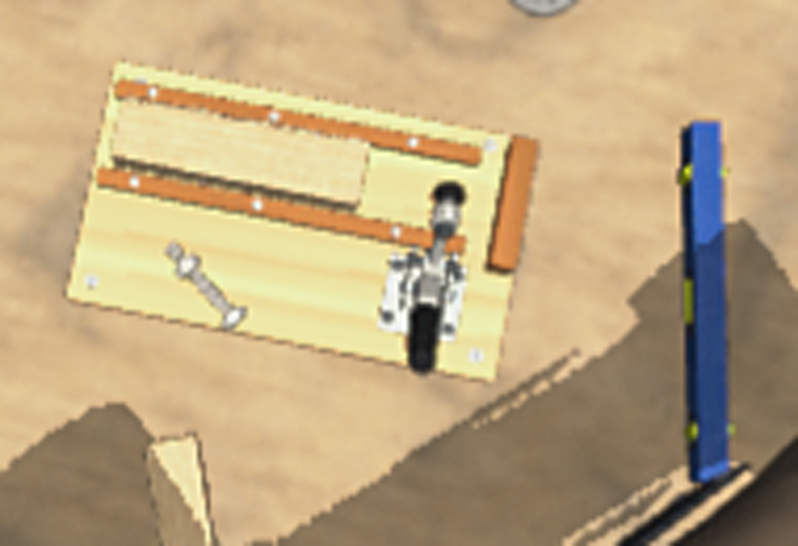

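View pics/crop1.png

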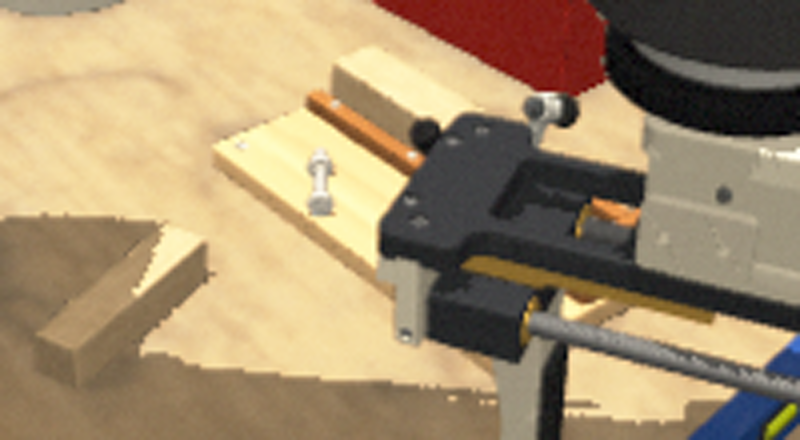

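```bash
cat > h.py <<'E'
import numpy as np, cv2
from scipy.optimize import least_squares
def ray(f,uv,z):
    uv=np.array(uv,float).reshape(-1,1,2)
    n=cv2.undistortPoints(uv,f["K"],np.array([f["k1"],0,0,0.]))[:,0]
    V=f["view"];R=V[:3,:3];c=-R.T@V[:3,3]
    d=np.c_[n,np.ones(len(n))]@R
    return c+d*((z-c[2])/d[:,2])[:,None]
def proj(f,P):
    V=f["view"]
    return cv2.projectPoints(np.array(P,float).reshape(-1,1,3),cv2.Rodrigues(V[:3,:3])[0],V[:3,3],f["K"],np.array([f["k1"],0,0,0.]))[0][:,0]
E
python3 - <<'E'
from h import *
from station import grab_frame
f=grab_frame("top")
c=lambda p: np.array(p)/4.2+[225-0.38,145-0.38]
pts=[(116,63),(66,298),(494,380),(512,138),(488,268)]
J=np.array([(80,140,18),(-80,140,18),(-80,-140,18),(72.5,-120,54),(-12.5,-120,54)])/1e3
uv=c(pts)
def W(p,P): 
    P=np.array(P,float);s,co=np.sin(p[2]),np.cos(p[2])
    return np.c_[p[0]+co*P[:,0]-s*P[:,1],p[1]+s*P[:,0]+co*P[:,1],P[:,2]]
r=least_squares(lambda p:(proj(f,W(p,J))-uv).ravel(),[0.6,-.2,0.])
print(r.x,r.fun.reshape(-1,2).round(1))
p=r.x; np.save("jig.npy",p)
def inv(X): 
    d=X[:,:2]-p[:2];s,co=np.sin(p[2]),np.cos(p[2]);return np.c_[co*d[:,0]+s*d[:,1],-s*d[:,0]+co*d[:,1]]
print("offcut",inv(ray(f,c([(118,97),(112,158),(369,145),(357,207)]),.057)).round(4))
print("bolt",ray(f,c([(172,248),(235,318)]),.03).round(3), inv(ray(f,c([(172,248),(235,318)]),.026)).round(3))
print("lever tip pred",W(p,[(-.09,-.085,.142)]),(proj(f,W(p,[(-.09,-.085,.142),(-.038,-.085,.066),(-.022,-.085,.075)]))-[225,145])*4.2)
print("level", ray(f,c([(683,125),(720,125),(695,480),(730,470)]),.04).round(3))
print("W +y end of offcut etc",W(p,[(.03,.12,.05),(.03,.04,.05),(.03,-.12,.05)]))
print("tape",ray(f,[(153,252),(188,245)],.06).round(3))
E
```

```text
[ 0.53234705 -0.28742665 -0.1999675 ] [[-0.2 -0.6]
 [-0.3  0.4]
 [ 0.2  0.9]
 [ 0.1 -0.5]
 [ 0.2 -0.2]]
offcut [[ 0.0486  0.129 ]
 [ 0.0095  0.1247]
 [ 0.0486 -0.0321]
 [ 0.0084 -0.0321]]
bolt [[ 0.513 -0.204  0.03 ]
 [ 0.468 -0.244  0.03 ]] [[-0.035  0.078]
 [-0.071  0.03 ]]
lever tip pred [[ 0.42725629 -0.35285548  0.142     ]] [[419.73198423 362.97821121]
 [426.20089589 292.02955361]
 [432.05010021 264.83194368]]
level [[ 0.589 -0.531  0.04 ]
 [ 0.589 -0.555  0.04 ]
 [ 0.363 -0.531  0.04 ]
 [ 0.369 -0.554  0.04 ]]
W +y end of offcut etc [[ 0.58558573 -0.17577701  0.05      ]
 [ 0.56969474 -0.25418285  0.05      ]
 [ 0.53791274 -0.41099454  0.05      ]]
tape [[ 0.382  0.091  0.06 ]
 [ 0.401 -0.002  0.06 ]]
```

```bash
python3 - <<'E'
from h import *
from station import grab_frame
f=grab_frame("top")
print(ray(f,[(135,122),(290,137)],0).round(3)); print(ray(f,[(135,100),(292,120),(170,160),(160,190)],.12).round(3))
E
python3 -m jog '[[[0.03,0.04,0,0,0,-0.038,0],[0.03,0.04,0,0,0,-0.038,0],[0.03,0.04,0,0,0,-0.038,0],[0.03,0.04,0,0,0,-0.038,0],[0.03,0.04,0,0,0,-0.038,0],[0.03,0.04,0,0,0,-0.038,0],[0.03,0.04,0,0,0,-0.038,0],[0.03,0.04,0,0,0,-0.038,0]]]' 20
```

```text
[[ 0.757  0.173  0.   ]
 [ 0.705 -0.271  0.   ]]
[[ 0.779  0.139  0.12 ]
 [ 0.716 -0.275  0.12 ]
 [ 0.614  0.038  0.12 ]
 [ 0.537  0.061  0.12 ]]
t: 1.2
eef_pos: [0.4388, -0.3238, 0.2517]
ee_rot: [3.141, 0.0, 1.563]
force: [1.1, -0.9, 1.2]
width: 0.0132
```

```bash
python3 -m jog '[[[0.031,0.038,0,0,0,-0.038,0],[0.031,0.038,0,0,0,-0.038,0],[0.031,0.038,0,0,0,-0.038,0],[0.031,0.039,0,0,0,-0.038,0],[0.031,0.039,0,0,0,-0.038,0],[0,0,-0.03,0,0,0,0],[0,0,-0.03,0,0,0,0],[0,0,-0.03,0,0,0,0],[0,0,0,0,0,0,0]]]'
python3 - <<'E'
from h import *
from station import grab_frame
for n in("top","scene"):
    f=grab_frame(n);cv2.imwrite(f"pics/{n}1.png",f["pixels"][:,:,::-1])
E
```

```text
t: 2.33
eef_pos: [0.5915, -0.1332, 0.1593]
ee_rot: [-3.137, 0.001, 1.374]
force: [-0.2, -0.6, 0.8]
width: 0.0004
```

View pics/top1.png

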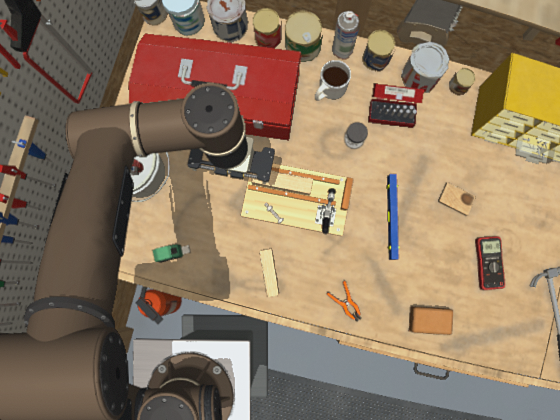

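View pics/scene1.png

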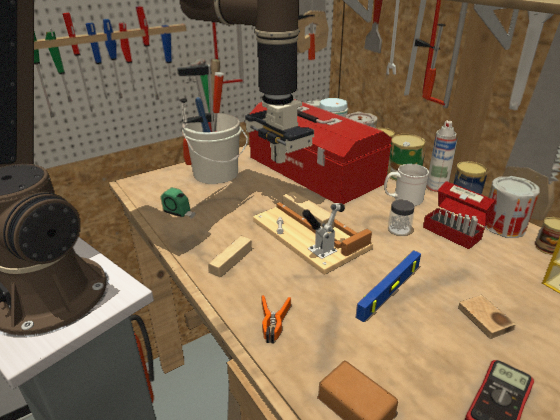

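```bash
python3 -m jog '[[[0.001,0,-0.024,0,0,0,0],[0.001,0,-0.024,0,0,0,0],[0,0,-0.024,0,0,0,0],[0,0,-0.022,0,0,0,0],[0,0,0,0,0,0,0]]]'
python3 - <<'E'
from h import *
from station import grab_frame
f=grab_frame("scene");a=f["pixels"][90:270,190:400,::-1];cv2.imwrite("pics/s2.png",cv2.resize(a,None,fx=3.3,fy=3.3,interpolation=cv2.INTER_CUBIC))
E
```

```text
t: 3.05
eef_pos: [0.595, -0.1334, 0.0677]
ee_rot: [-3.141, 0.0, 1.374]
force: [-0.2, 0.7, -0.2]
width: 0.0003
```

View pics/s2.png

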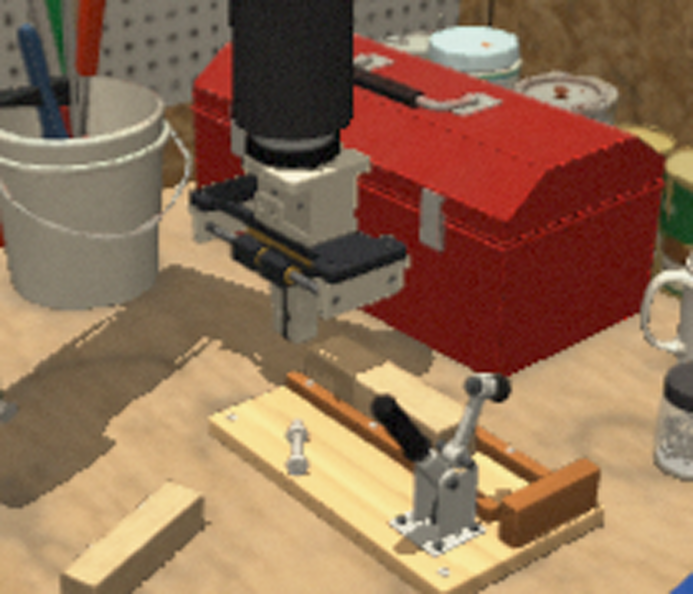

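```bash
python3 -m jog '[[[0,0,-0.004,0,0,0,0],[-0.002,-0.0098,0,0,0,0,0],[-0.002,-0.0098,0,0,0,0,0],[-0.002,-0.0098,0,0,0,0,0],[-0.002,-0.0098,0,0,0,0,0],[-0.002,-0.0098,0,0,0,0,0],[-0.002,-0.0098,0,0,0,0,0],[-0.002,-0.0098,0,0,0,0,0],[-0.002,-0.0098,0,0,0,0,0],[0,0,0,0,0,0,0]]]'
python3 - <<'E'
from h import *
from station import grab_frame
f=grab_frame("scene");a=f["pixels"][130:290,220:400,::-1];cv2.imwrite("pics/s3.png",cv2.resize(a,None,fx=3.7,fy=3.7,interpolation=cv2.INTER_CUBIC))
E
```

```text
t: 4.35
eef_pos: [0.5785, -0.2125, 0.0633]
ee_rot: [-3.141, 0.0, 1.374]
force: [-0.8, 0.0, 0.8]
width: 0.0007
```

View pics/s3.png

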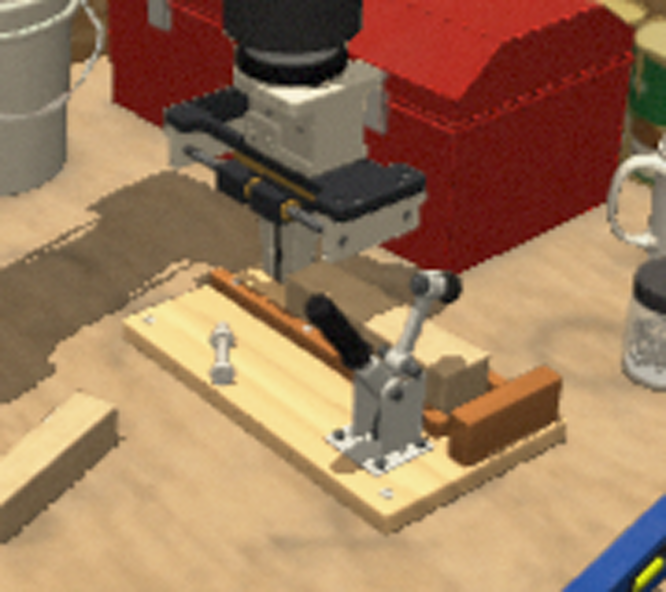

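```bash
python3 -m jog '[[[-0.001,-0.005,0,0,0,0,0],[-0.001,-0.005,0,0,0,0,0],[-0.0006,-0.003,0,0,0,0,0],[-0.0006,-0.003,0,0,0,0,0],[0,0,0,0,0,0,0]]]'
python3 -m jog '[[[-0.0006,-0.003,0,0,0,0,0],[0,0,0,0,0,0,0]]]'
python3 - <<'E'
from h import *
from station import grab_frame
f=grab_frame("scene");a=f["pixels"][130:290,220:400,::-1];cv2.imwrite("pics/s4.png",cv2.resize(a,None,fx=3.7,fy=3.7,interpolation=cv2.INTER_CUBIC))
E
```

```text
t: 5.03
eef_pos: [0.5758, -0.2279, 0.0636]
ee_rot: [3.142, 0.0, 1.374]
force: [-0.0, -0.7, 0.2]
width: 0.0008
t: 5.28
eef_pos: [0.5752, -0.2308, 0.0636]
ee_rot: [3.142, 0.0, 1.375]
force: [0.2, 0.3, -0.5]
width: 0.0004
```

View pics/s4.png

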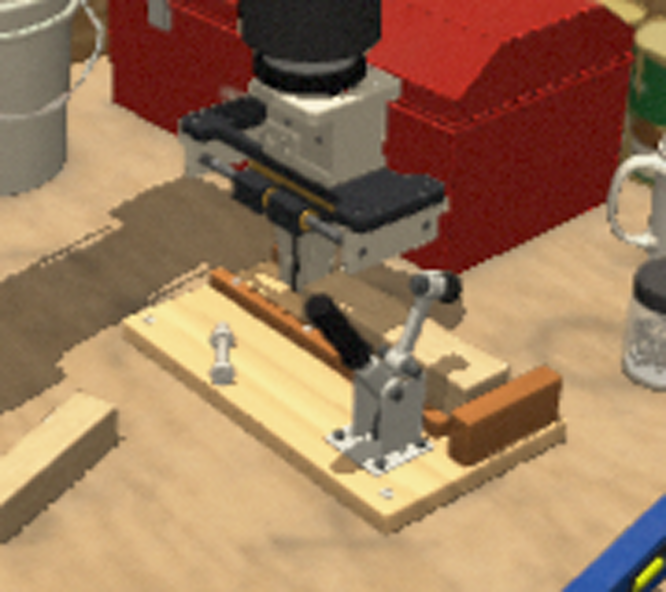

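```bash
python3 -m jog '[[[-0.0004,-0.002,0,0,0,0,0],[0,0,0,0,0,0,0]]]'
python3 -m jog '[[[-0.0004,-0.002,0,0,0,0,0],[0,0,0,0,0,0,0]]]'
python3 -m jog '[[[-0.0004,-0.002,0,0,0,0,0],[0,0,0,0,0,0,0]]]'

```

```text
t: 5.58
eef_pos: [0.5748, -0.2328, 0.0636]
ee_rot: [-3.142, 0.0, 1.375]
force: [0.3, 0.7, 1.3]
width: 0.0004
t: 5.82
eef_pos: [0.5744, -0.2348, 0.0636]
ee_rot: [3.142, 0.0, 1.374]
force: [0.2, 0.3, -0.1]
width: 0.0004
t: 6.08
eef_pos: [0.574, -0.2368, 0.0636]
ee_rot: [3.142, 0.0, 1.374]
force: [0.2, 0.5, 0.4]
width: 0.0004
```

```bash
python3 -m jog '[[[-0.0004,-0.002,0,0,0,0,0],[0,0,0,0,0,0,0]]]'
python3 -m jog '[[[-0.0004,-0.002,0,0,0,0,0],[0,0,0,0,0,0,0]]]'
python3 - <<'E'
from h import *
from station import grab_frame
f=grab_frame("scene");a=f["pixels"][200:280,260:380,::-1];cv2.imwrite("pics/s5.png",cv2.resize(a,None,fx=6,fy=6,interpolation=cv2.INTER_CUBIC))
f=grab_frame("top");a=f["pixels"][145:245,230:360,::-1];cv2.imwrite("pics/t5.png",cv2.resize(a,None,fx=6,fy=6,interpolation=cv2.INTER_CUBIC))
E
```

```text
t: 6.32
eef_pos: [0.5736, -0.2388, 0.0636]
ee_rot: [3.142, 0.0, 1.375]
force: [0.4, 0.8, 0.7]
width: 0.0001
t: 6.58
eef_pos: [0.5739, -0.2396, 0.0636]
ee_rot: [3.14, -0.001, 1.375]
force: [2.1, 7.8, -0.2]
width: 0.0003
```

View pics/s5.png

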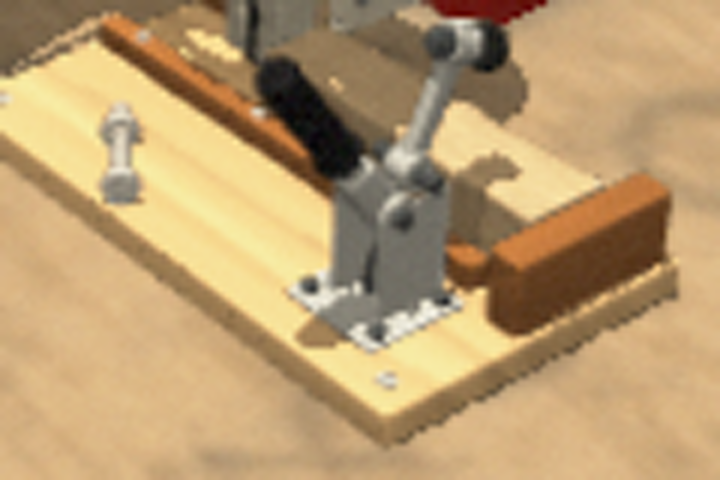

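View pics/t5.png

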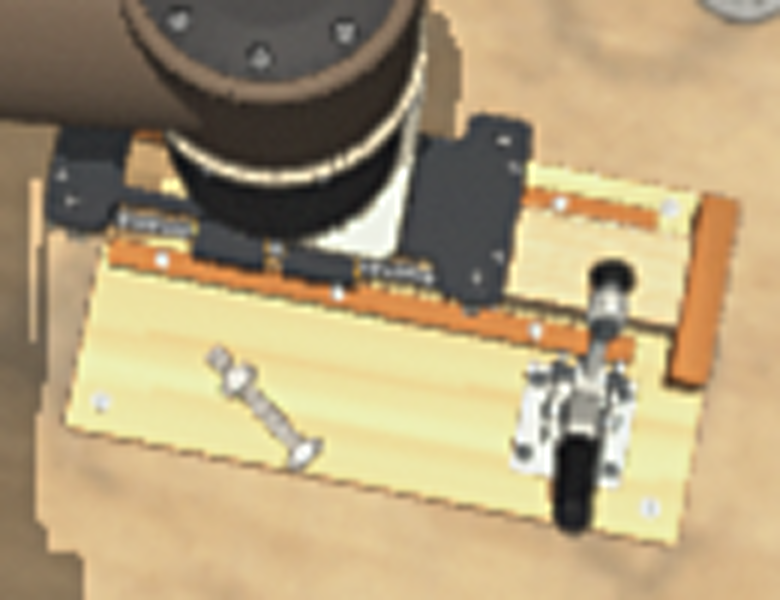

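```bash
python3 -m jog '[[[0.001,0.005,0,0,0,0,0],[0.003,0.015,0,0,0,0,0],[0,0,0.045,0,0,0,0],[0,0,0.045,0,0,0,0],[0,0,0.045,0,0,0,0],[0,0,0.045,0,0,0,0],[-0.037,-0.025,0,0,0,0,0],[-0.037,-0.025,0,0,0,0,0],[-0.037,-0.025,0,0,0,0,0],[-0.037,-0.025,0,0,0,0,0],[-0.037,-0.025,0,0,0,0,0],[0,0,0,0,0,0,0]]]'
python3 - <<'E'
from h import *
from station import grab_frame
f=grab_frame("scene");a=f["pixels"][130:290,210:400,::-1];cv2.imwrite("pics/s6.png",cv2.resize(a,None,fx=3.7,fy=3.7,interpolation=cv2.INTER_CUBIC))
f=grab_frame("top");a=f["pixels"][145:245,230:360,::-1];cv2.imwrite("pics/t6.png",cv2.resize(a,None,fx=6,fy=6,interpolation=cv2.INTER_CUBIC))
E
```

```text
t: 8.18
eef_pos: [0.3902, -0.3462, 0.2439]
ee_rot: [3.141, 0.0, 1.372]
force: [0.8, 0.4, 1.5]
width: 0.0002
```

View pics/s6.png

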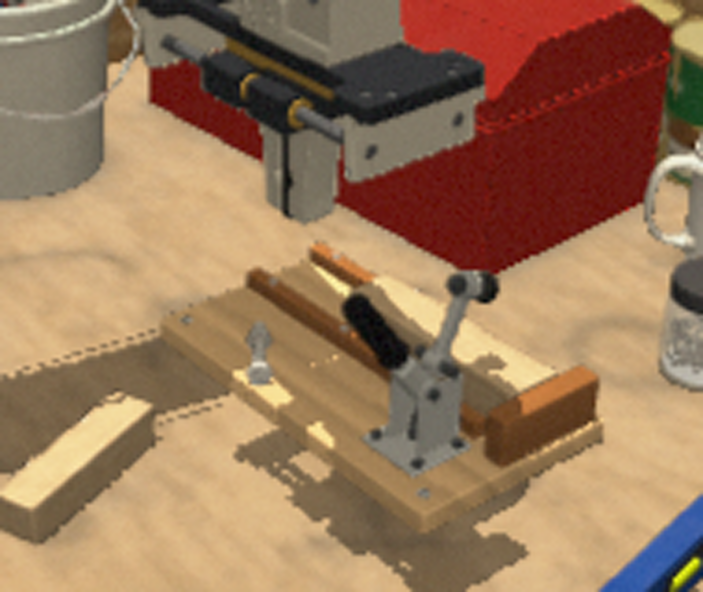

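View pics/t6.png

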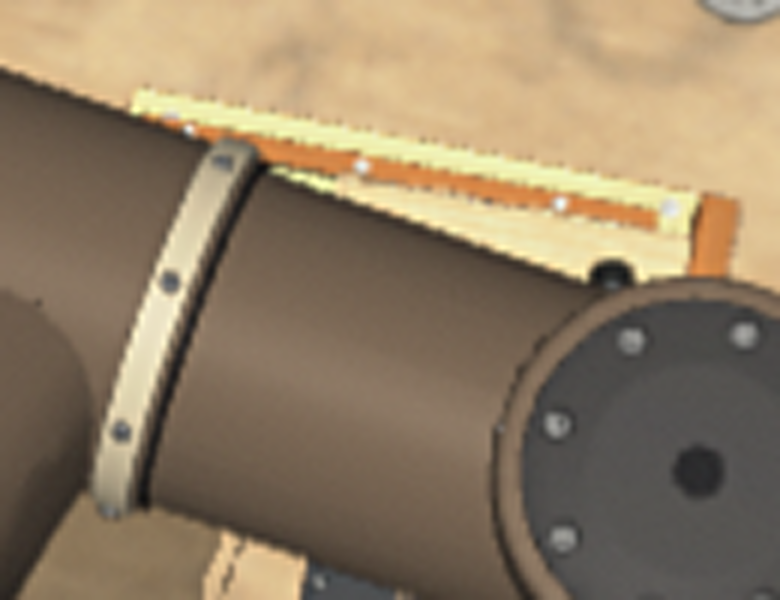

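```bash
python3 - <<'E'
from h import *
from station import grab_frame
f=grab_frame("top");p=np.load("jig.npy");X=ray(f,[(337/6+230-.4,178/6+145-.4)],.057)[0]-[p[0],p[1],0]
s,co=np.sin(p[2]),np.cos(p[2]);print(co*X[0]+s*X[1],-s*X[0]+co*X[1])
E
python3 -m jog '[[[0,0,-0.034,0,0,0,0],[0,0,-0.034,0,0,0,0],[0,0,-0.035,0,0,0,0],[0,0,0,0,0,0,0]]]'
python3 - <<'E'
from h import *
from station import grab_frame
f=grab_frame("scene");a=f["pixels"][150:290,230:400,::-1];cv2.imwrite("pics/s7.png",cv2.resize(a,None,fx=4.2,fy=4.2,interpolation=cv2.INTER_CUBIC))
E
```

```text
0.047958737802553955 0.03952295087885952
t: 8.82
eef_pos: [0.3915, -0.3443, 0.1382]
ee_rot: [-3.136, -0.001, 1.376]
force: [-0.3, -0.3, -1.0]
width: 0.0005
```

View pics/s7.png

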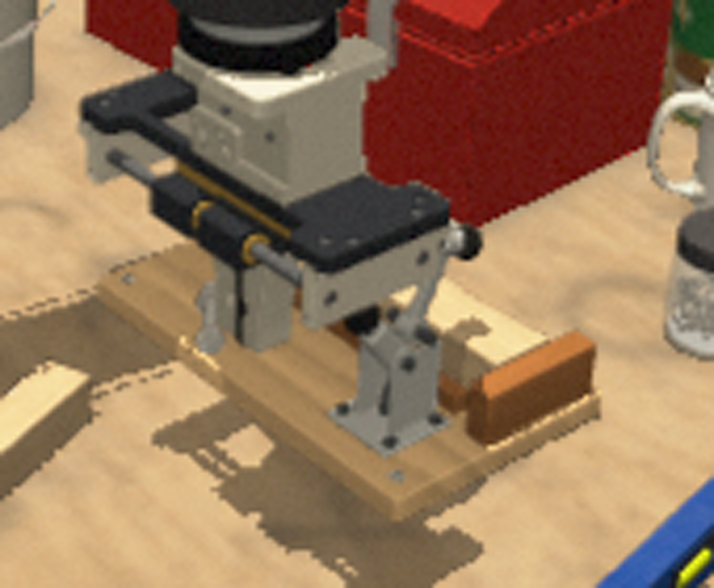

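```bash
python3 -m jog '[[[0.0098,-0.002,0,0,0,0,0],[0.0098,-0.002,0,0,0,0,0],[0.0098,-0.002,0,0,0,0,0],[0.0098,-0.002,0,0,0,0,0],[0.0098,-0.002,0,0,0,0,0],[0.0098,-0.002,0,0,0,0,0]]]'
python3 -m jog '[[[0.0098,-0.002,0,0,0,0,0],[0.0098,-0.002,0,0,0,0,0],[0.0098,-0.002,0,0,0,0,0],[0,0,0,0,0,0,0]]]'
python3 - <<'E'
from h import *
from station import grab_frame
f=grab_frame("scene");a=f["pixels"][150:290,230:400,::-1];cv2.imwrite("pics/s8.png",cv2.resize(a,None,fx=4.2,fy=4.2,interpolation=cv2.INTER_CUBIC))
E
```

```text
t: 9.62
eef_pos: [0.4511, -0.3581, 0.1415]
ee_rot: [-3.141, 0.0, 1.374]
force: [-2.7, -1.4, 3.7]
width: 0.0005
t: 10.12
eef_pos: [0.4814, -0.3637, 0.1403]
ee_rot: [3.141, -0.0, 1.375]
force: [-1.2, -0.5, 0.3]
width: 0.0005
```

View pics/s8.png

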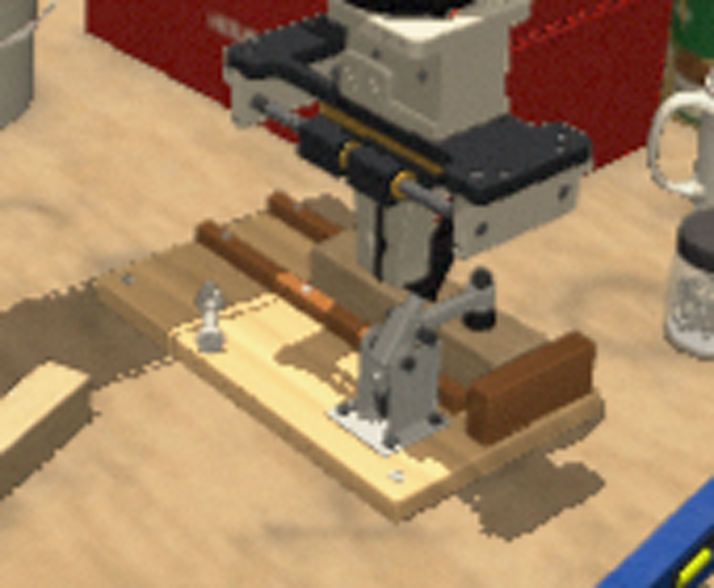

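```bash
python3 -m jog '[[[0.0049,-0.001,0,0,0,0,0],[0,0,0,0,0,0,0],[0,0,0,0,0,0,0]]]'
python3 - <<'E'
from h import *
from station import grab_frame
f=grab_frame("scene");a=f["pixels"][150:290,230:400,::-1];cv2.imwrite("pics/s9.png",cv2.resize(a,None,fx=4.2,fy=4.2,interpolation=cv2.INTER_CUBIC))
E
```

```text
t: 10.55
eef_pos: [0.4852, -0.3646, 0.1406]
ee_rot: [3.142, -0.0, 1.374]
force: [-0.4, -0.1, 0.2]
width: 0.0006
```

View pics/s9.png

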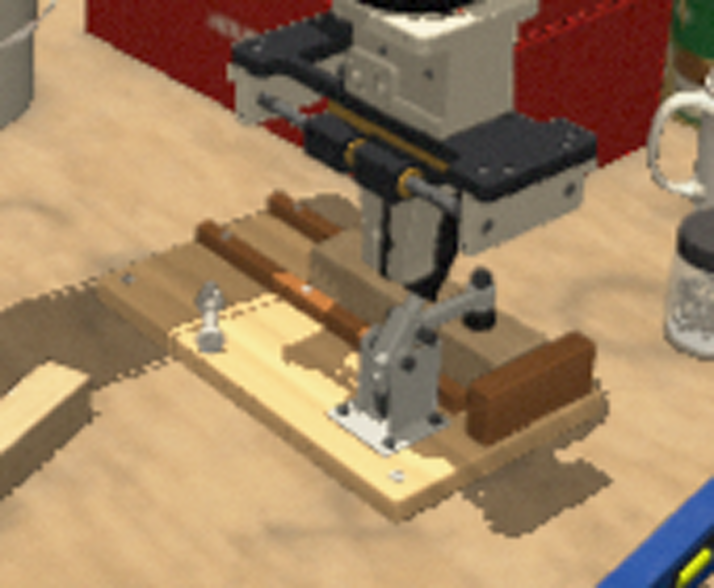

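```bash
python3 -m jog '[[[-0.0098,0.002,0,0,0,0,0],[-0.0294,0.006,0,0,0,0,0],[-0.0294,0.006,0,0,0,0,0],[0,0,0.045,0,0,0,0],[0,0,0.045,0,0,0,0],[0,0,0.045,0,0,0,0],[-0.02,-0.05,0,0,0,0,0],[-0.02,-0.05,0,0,0,0,0],[-0.02,-0.05,0,0,0,0,0],[-0.02,-0.05,0,0,0,0,0],[-0.02,-0.05,0,0,0,0,0],[0,0,0,0,0,0,0]]]'
python3 - <<'E'
from h import *
from station import grab_frame
f=grab_frame("scene");cv2.imwrite("pics/s10f.png",f["pixels"][:,:,::-1]);a=f["pixels"][180:280,250:390,::-1];cv2.imwrite("pics/s10.png",cv2.resize(a,None,fx=5.5,fy=5.5,interpolation=cv2.INTER_CUBIC))
f=grab_frame("top");cv2.imwrite("pics/t10f.png",f["pixels"][:,:,::-1]);a=f["pixels"][145:245,230:360,::-1];cv2.imwrite("pics/t10.png",cv2.resize(a,None,fx=6,fy=6,interpolation=cv2.INTER_CUBIC))
E
```

```text
t: 12.1
eef_pos: [0.3141, -0.6029, 0.2741]
ee_rot: [-3.14, -0.001, 1.371]
force: [-0.2, -0.0, -0.8]
width: 0.0004
```

View pics/s10.png

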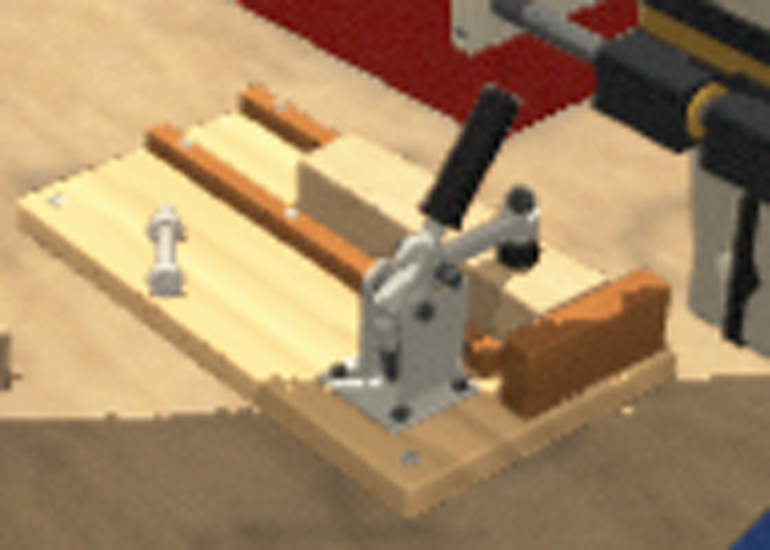

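View pics/t10.png

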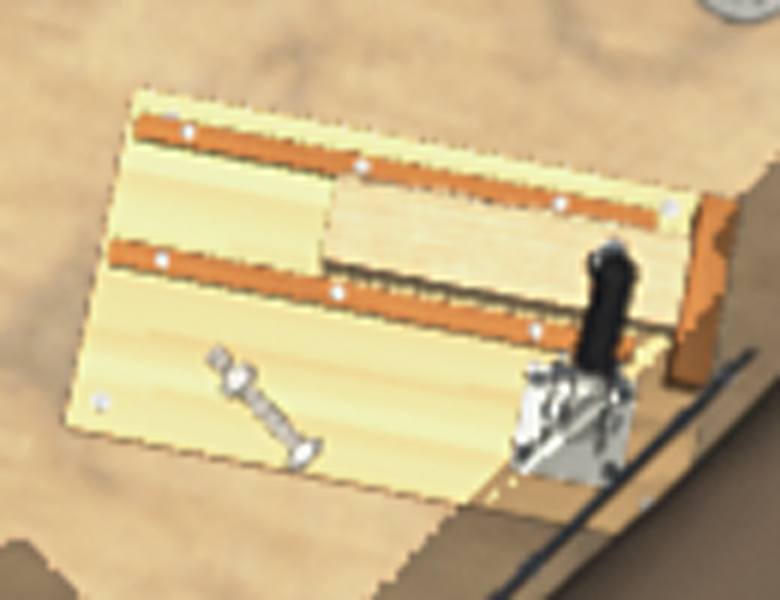

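View pics/t10f.png

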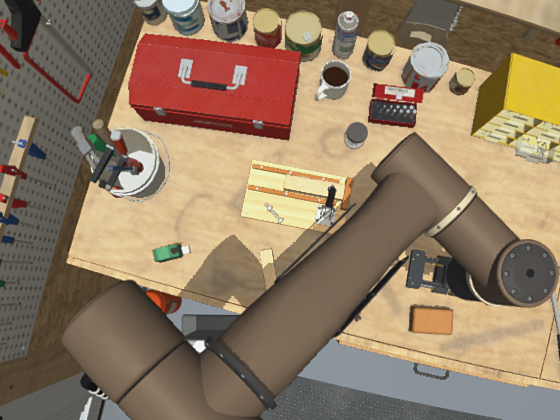

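```bash
python3 - <<'E'
from h import *
from station import grab_frame,monitor
p=np.load("jig.npy");s,co=np.sin(p[2]),np.cos(p[2])
def W(P): P=np.array(P);return np.c_[p[0]+co*P[:,0]-s*P[:,1],p[1]+s*P[:,0]+co*P[:,1],P[:,2]]
Q=[(-.038+.092*np.sin(a),-.085,.066+.092*np.cos(a)) for a in (.4,.5,.6)]
f=grab_frame("scene");print("tip scene",(proj(f,W(Q))-[250,180]+.4)*5.5)
f=grab_frame("top");print("tip top",(proj(f,W(Q))-[230,145]+.4)*6)
print("ends top",(proj(f,W([(.051,.04,.057),(.009,.04,.057),(.051,-.12,.057),(.009,-.12,.057)]))-[230,145]+.4)*6)
st=monitor.get_state();print(st["force"],np.abs(st["qd"]).max())
E
```

```text
tip scene [[466.29967033  92.16660549]
 [480.61524968  94.3604275 ]
 [493.85184198  98.56238478]]
tip top [[613.0134538  307.65841068]
 [615.80944432 289.59760744]
 [618.21430195 273.06520557]]
ends top [[337.2668663  171.15783916]
 [318.80923068 263.27571792]
 [694.58134372 240.03889706]
 [677.78377363 332.74871038]]
[-0.78509323  0.22467275 -0.55260194] 0.012269676282264733
```

```bash
python3 -c "
from station import job_done
print(job_done())"
```

```text
the job is handed in; nothing more can be done
None
```

I pushed the offcut along its channel against the end stop, pushed the lever over centre until the clamp closed, and handed the job in at about 12 s. The arm had backed off and was holding clear of everything.

- **Offcut:** The push force rose to about 8 N at the stop. After backing off, the camera placed the offcut's free end at jig y = 39.5 mm, against 40 mm expected when home. The last pictures still show it seated at the stop.
- **Clamp:** In the last pictures the lever tip is where the closed position predicts, to within about 2 px in the scene view. The top view agreed only roughly. The rubber foot is down on the offcut, but I could not measure its force; that it presses with more than 1.5 N is judged from the pictures alone.
- **Bystanders:** The bolt is unmoved in the final pictures and the tape measure looks so. The level was hidden by the arm at the end, so I could not check it there. It was in place earlier, and no unexpected forces showed afterwards.

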